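# Open the dead medicine lockbox with the override rod

### The arm

A 7-joint arm with a two-finger parallel gripper is mounted at the origin on the work surface. World frame = base frame: x ahead of the robot, y to its left, z up, the work surface at z = 0. Lengths are in m, angles in rad, forces in N, time in s.
With the tool pointing down it reaches from about 0.35 to 0.9 m from the base axis. Payload 8.1 kg.
Tool frame: the origin (TCP) lies at the very end of the fingers, on their centre line; the grasp point (between the pads) lies grip_point_offset behind it (grip_point_offset is the distance from the TCP to the grasp point, in m); z points along the fingers, y is the direction in which the jaws open and shut (so a half turn about z gives the same grasp; the last joint's range is limited). The gripper opens to 92 mm and grips with 3 to 60 N. Pads are 19 mm wide; open, the fingers measure 130 mm over their backs; the gripper's body (75 mm by 190 mm) begins 47 mm behind the grasp point.
Start: joints at [1.006, 0.434, 0.025, 1.573, -0.012, 1.134, -0.075], TCP at [0.278, -0.56, 0.227] pointing down, gripper open.
Joint ranges: [-2.62, 2.62], [-0.44, 2.09], [-1.27, 1.32], [0.08, 2.57], [-1.32, 4.46], [0.12, 2], [-2.74, 2.74]. Speed limits (rad/s): [2.22, 2.22, 3.01, 3.01, 3.14, 3.14, 3.14].

### API

Orientations are given as a rotation vector (axis times angle).
In Python, from cell import * gives the robot as it stands.
- The arm moves only by the tool drive_tool, never from a script. Its argument "increments" is a list of rows, each an object of numbers: "grip": the gripper's target within -1 to 1 (shut at 1, half-way at 0, fully open at -1); "tx", "ty", "tz": the shift along the world's x, y, z normalised to -1 to 1, where 1 is 400 mm; "turn": the turn about the world's z normalised to -1 to 1, where 1 is 60 degrees. In form: [{"grip": .., "tx": .., "ty": .., "tz": .., "turn": ..}, ...]. A call has 1 to 20 rows; each row is the pose to reach, as a shift and turn from the pose measured when the call began; what a row does not reach only later rows make up. A row lasts 1/10 s, in which the tool goes at most 50 mm and 8.59 degrees, less where a joint would pass 70% of its speed; a pose out of reach is approached as far as the arm can. A call with a number of a shift or a turn outside -1 to 1 is refused whole. A call with a gripper value outside its range is refused whole. The fingers move at their own pace and stop on an object; "newtons" is the grip in N (left out, the last holds). Time passes only in rows, so rows that repeat a pose let the fingers close. It gives the time, the measured TCP pose, the force and the opening at its end, in the units of the state.
- observe(): the state, without advancing time (a new reading comes with each control period).
- get_image(name): name is "scene" or "top" or "wrist"; returns the picture (420x560x3 uint8, red, green, blue); there is no depth.
- camera_info(name): a dict with "fx", "fy", "cx", "cy" (pixels), "eye" and "rotation" of the camera in the world; the wrist camera has in their place "hand_eye" (4x4, takes a point from camera to tool coordinates, whose origin is the TCP and whose axes are the flange's). Camera axes: x right, y down, z forward; pixel columns grow to the right and rows downward; lengths in m; the calibration is good to about 2 mm. A picture is of the moment at which its call begins: read the wrist's pose just before it. camera_info takes no time and is no camera call.
- sign_off(): hands the job in, once; it reports no verdict.
The state is a dict: "clock": time; "joints": joint angles; "dq": joint speeds; "joint_efforts": joint torques, N m; "position": TCP position; "ee_rot": TCP orientation; "force": force on the tool from outside, world axes, zero at the start; "ft_torque": the same for the moment, N m; "width": opening from 0.0 (shut) to 1.0 (fully open).
Only numpy, scipy, OpenCV 4.12 (cv2) and the standard library are available. Lean on these libraries where they do the work, as an engineer would, in place of code of your own. Each camera call takes 0.05 s, during which the arm holds its last target. There are 200 camera calls.

### The job

The keypad of the medicine lockbox is dead. Take the override rod from its stand, feel with its tip along the sloping panel under the lockbox's hood for the hidden release slot, and push the rod in until the drawer at the back has popped right out; then put the rod back in its stand, pushed down so that its handle sits on the stand, and let go. Do not disturb the other things on the counter.

Things in the scene. Friction and masses are not known exactly. Their poses are not given: they have to be found in the camera images.
- lockbox: white medicine lockbox, fixed, 230 deep (x) x 260 wide (y) x 215 mm high. Origin on the counter, 100 mm behind its front, mid-width; +x to its back (drawer side), -x to the front, roughly to the robot, z up. Base 90 high, x -100 to 130; rear housing 215 high, x 35 to 130. Between |y| 75 and 130 stand cheeks (x -45 to 35, under the hood) and, before them, low blocks 118 high
- hood_edge (a point): middle of the lower front edge of the lockbox's hood (lockbox x -45, z 200 mm), a roof 15 mm thick over the whole width, from this edge back to the rear housing. It hides the sloping panel from above: the panel is reached only by a tool leaning back towards the robot. A rod square to the panel at face (35 degrees from vertical) clears this edge by about 20 mm
- face: dark steel panel under the hood, fixed, tilted 35 degrees from level, rising to the back. Origin on its surface, mid-width, at lockbox x -20, z 132 mm; x up the slope, y along the width (as lockbox y), z out of the surface, up and towards the robot. Open surface x -64 to 70, y -75 to 75 mm. It holds the release slot: 24 mm along x, centred at x = 0; 14 mm along y, centre anywhere in y -38 to 38 mm
- face_low (a point): point on the sloping panel near its lower edge, at x -64, y 0 mm of face, just inside a ridge 3 mm high that closes the panel at the bottom. The panel is 6 mm thick; the slot goes through it, with 1 mm chamfer, and inside it, 8 mm below the surface, lies the release plunger. The slot's place along y differs each time and is not reported
- release (a joint): travel of the release plunger along the inward normal of the panel, m: 0 at rest, 0.012 fully in (rod tip then 20 mm below the surface). It resists with about 4 N, a little more when pushed fast, and stays where it is pushed. It pushes the drawer out through a linkage, 3.5 mm for each mm
- drawer (a joint): how far the drawer has come out of the lockbox's back, m: 0 shut, 0.042 right out; it stays there
- drawer_front (a point): centre of the grey front plate (230 x 72 mm) of the drawer, at the back (+x) of the lockbox; it has no handle
- rod: override rod, about 70 g, standing upright in the stand: black square handle 20 x 20 x 60 mm, below it a round steel shaft of 8 mm diameter, 90 mm long with a flat end. Origin: centre of the handle's underside (the shoulder); z along the rod, handle towards +z; x and y square to the handle's flat sides
- rod_tip (a point): end of the rod's shaft, 90 mm below its origin
- stand: grey plastic stand of the rod, fixed: square post 56 x 56 mm, 100 mm high, on a foot 90 x 90 x 8 mm. Origin on the counter under its centre, z up
- stand_mouth (a point): centre of the stand's top face, 100 mm up: mouth of its upright round hole, 14 mm wide (3 mm chamfer), 96 mm deep. The rod's handle rests on this face when the rod is home
- tumbler: clear glass, 68 mm wide, 90 mm high, a bystander; origin under its centre
- pill_jar: amber jar, 56 mm wide, 85 mm high, a bystander; origin under its centre
- carton_a: white carton 65 x 110 x 35 mm, a bystander; origin under its centre
- carton_b: brown carton 50 x 90 x 45 mm, a bystander; origin under its centre
- syrup: amber bottle, 56 mm wide, 140 mm high, a bystander; origin under its centre
There are look-alikes about, which are no part of the job. Of the things that look like the rod, the largest one is meant. Leave any purple or red look-alike of the stand alone.

How it is judged:
By the outcome, as a careful person would: the job done as asked, in the order asked, and still so for the second after the job is handed in, with the robot touching nothing.
It also fails if it takes over 72 s, if anything falls off the work surface, if the arm or the gripper's body presses on something with over 40 N, if the wrist force passes 120 N, or if a joint passes its speed limit or range.

## Working session

There is one attempt and no reset: what is moved stays moved. The work goes in short steps, Python scripts to look and compute and a tool call to move; the robot and the scene stay as the last step left them, time stands still between calls to the robot, and variables do not carry over. Pictures are saved under pics/ and viewed, about 8 in all and at most 12, crops included, and the job is handed in when it is done.

Besides the shell and the picture viewer there is one more tool, called after "Request:" in YAML: its name, and indented under it one key for each argument. drive_tool: Moves the arm, as the interface text tells. Its arguments: {"type":"object","properties":{"increments":{"type":"array","items":{"type":"object","properties":{"grip":{"type":"number"},"tx":{"type":"number"},"ty":{"type":"number"},"tz":{"type":"number"},"turn":{"type":"number"}}}},"newtons":{"type":"number"}},"required":["increments"]}

```bash
ls; mkdir -p pics; python3 - <<'E'
from cell import *
import cv2, numpy as np
print(observe())
try: print(grip_point_offset)
except Exception as e: print(e)
for n in("scene","top"):
    im=get_image(n); cv2.imwrite(f"pics/{n}0.png",im[:,:,::-1]); print(n,camera_info(n))
print(camera_info("wrist"))
a=cv2.imread("pics/scene0.png");cv2.imwrite("pics/s0.png",cv2.resize(a,(800,600)))
a=cv2.imread("pics/top0.png");cv2.imwrite("pics/t0.png",cv2.resize(a,(800,600)))
E
```

```text
pics
{'clock': 0.0, 'joints': array([ 1.00642525,  0.43519008,  0.02498661,  1.57407727, -0.01159236,
        1.13398973, -0.07508023]), 'dq': array([ 2.08279846e-04, -1.26121617e-03, -1.35931935e-03, -2.92228768e-03,
        4.99049782e-05,  2.49212529e-03,  1.84993906e-03]), 'joint_efforts': array([ 5.55677889e-04, -6.67837644e+01,  9.85536352e-01, -3.14457214e+01,
       -6.05699373e-02,  4.27664851e-02,  2.11254055e-04]), 'position': array([ 0.278178  , -0.55912553,  0.22597324]), 'ee_rot': array([-3.05684947e+00, -7.18501871e-01,  7.73166879e-04]), 'force': array([-0.55504771, -0.75785685,  0.44715059]), 'ft_torque': array([-0.011781  , -0.03629393,  0.00637199]), 'width': 0.9959026473479605}
0.0188
scene {'fx': 431.25094831646743, 'fy': 431.25094831646743, 'cx': 281.6053330722189, 'cy': 211.4843906267923, 'eye': array([ 1.02014778, -0.33546537,  0.87041623]), 'rotation': array([-2.22455287, -1.32236168,  0.43886178])}
top {'fx': 472.4347750974681, 'fy': 472.4347750974681, 'cx': 278.68374221709473, 'cy': 208.0798686551981, 'eye': array([ 0.32267629, -0.0741668 ,  1.45200037]), 'rotation': array([-2.14349974,  2.11672522, -0.18108977])}
{'fx': 327.7571294839456, 'fy': 327.7571294839456, 'cx': 282.04869883670216, 'cy': 205.80650929337463, 'hand_eye': array([[ 2.21786384e-04, -9.66607602e-01, -2.56260988e-01,
         6.83192592e-02],
       [ 9.99999955e-01,  1.62086288e-04,  2.54086804e-04,
        -9.17513293e-04],
       [-2.04065844e-04, -2.56261032e-01,  9.66607594e-01,
        -1.57588884e-01],
       [ 0.00000000e+00,  0.00000000e+00,  0.00000000e+00,
         1.00000000e+00]])}
```

View pics/s0.png

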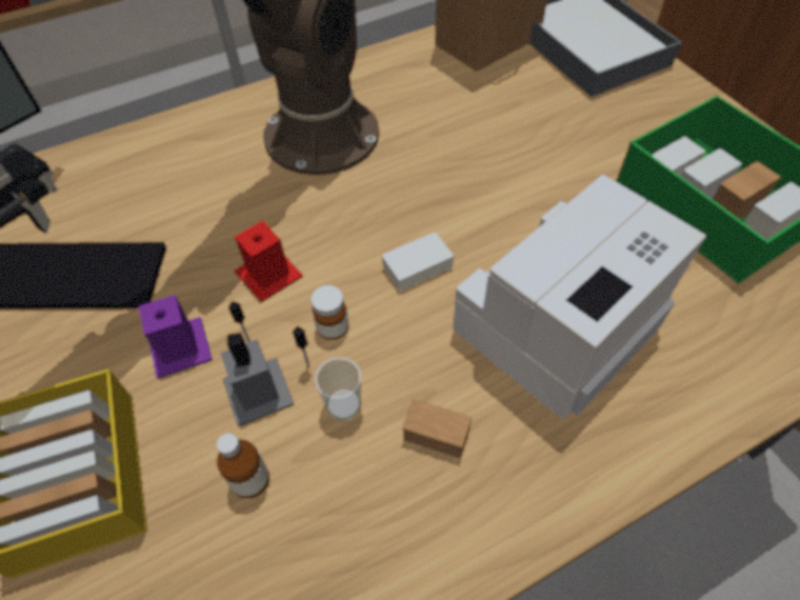

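View pics/t0.png

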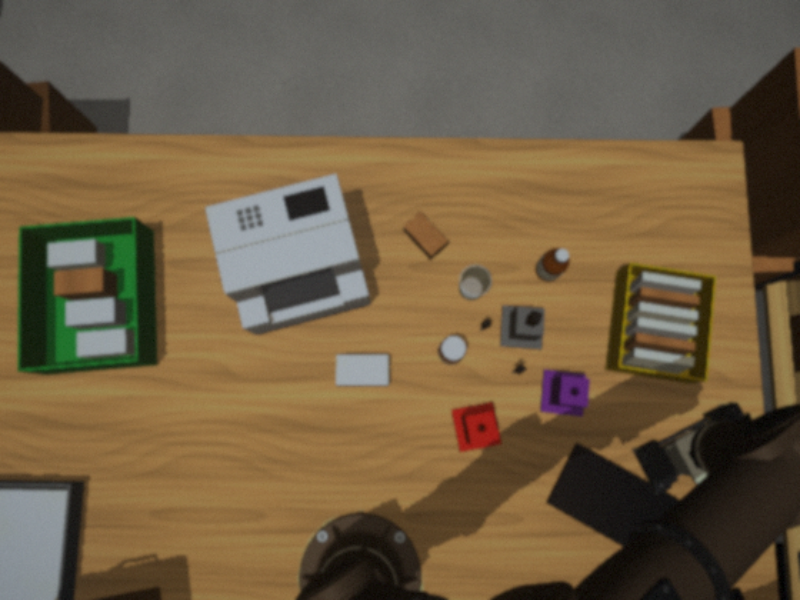

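```bash
cat > h.py <<'E'
import numpy as np, cv2
from scipy.spatial.transform import Rotation as R
from cell import *
def cam(n):
    c=camera_info(n)
    if n=="wrist":
        o=observe(); T=np.eye(4);T[:3,:3]=R.from_rotvec(o["ee_rot"]).as_matrix();T[:3,3]=o["position"]
        M=T@c["hand_eye"]; return c,M[:3,:3],M[:3,3]
    r=np.array(c["rotation"]); 
    return c,(R.from_rotvec(r).as_matrix() if r.ndim==1 else r),np.array(c["eye"])
def ray(n,uv,z,C=None):
    c,Rm,e=C or cam(n); uv=np.atleast_2d(uv)
    d=np.c_[(uv[:,0]-c["cx"])/c["fx"],(uv[:,1]-c["cy"])/c["fy"],np.ones(len(uv))]@Rm.T
    return e+d*((z-e[2])/d[:,2])[:,None]
def proj(n,p,C=None):
    c,Rm,e=C or cam(n); q=(np.atleast_2d(p)-e)@Rm
    return np.c_[c["fx"]*q[:,0]/q[:,2]+c["cx"],c["fy"]*q[:,1]/q[:,2]+c["cy"]]
E
python3 - <<'E'
import cv2,numpy as np
t=cv2.imread("pics/top0.png");s=cv2.imread("pics/scene0.png")
a=cv2.resize(t[205:265,335:415],(400,300),interpolation=cv2.INTER_CUBIC)  #5x
b=cv2.resize(s[200:300,150:283],(400,300),interpolation=cv2.INTER_CUBIC)  #3x
c=cv2.resize(t[115:235,140:265],(417,400),interpolation=cv2.INTER_CUBIC)[:300] 
L=cv2.resize(t[115:235,140:270],(400,369),interpolation=cv2.INTER_CUBIC)
o=np.zeros((600,800,3),np.uint8);o[:300,:400]=a;o[:300,400:]=b;o[300:,:325]=cv2.resize(t[115:235,140:270],(325,300),interpolation=cv2.INTER_CUBIC)
o[300:,400:]=cv2.resize(s[120:300,310:500],(400,300))[:,:]
cv2.imwrite("pics/c1.png",o)
E
```

```text
(no output)
```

View pics/c1.png

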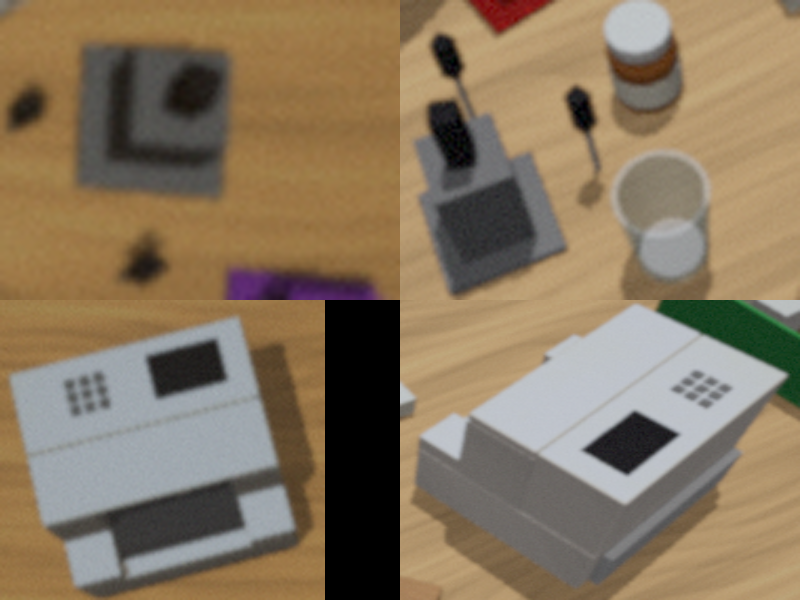

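```bash
python3 - <<'E'
from h import *
cr=lambda P,s,o:(np.array(P,float)+.5)/s-.5+o
box=cr([(10,75),(240,17),(278,165),(45,225)],2.5,[140,115])
P=ray("top",box,.215);print("roof",P.round(4))
def fit(loc,P):
    A=np.array(loc,float);P=P[:,:2];a=A-A.mean(0);p=P-P.mean(0)
    th=np.arctan2((a[:,0]*p[:,1]-a[:,1]*p[:,0]).sum(),(a*p).sum());Q=np.array([[np.cos(th),-np.sin(th)],[np.sin(th),np.cos(th)]])
    t=P.mean(0)-Q@A.mean(0);print("yaw deg",np.degrees(th),"t",t.round(4),"res mm",((A@Q.T+t-P)*1e3).round(1).tolist());return th,t,Q
th,t,Q=fit([(.13,.13),(.13,-.13),(-.045,-.13),(-.045,.13)],P)
foot=cr([(84,43),(231,50),(220,197),(77,186)],5,[335,205])
F=ray("top",foot,.008);fit([(.045,.045),(.045,-.045),(-.045,-.045),(-.045,.045)],F)
im=cv2.imread("pics/top0.png");h=cv2.cvtColor(im,cv2.COLOR_BGR2HSV)
m=(im.max(2)<60).astype(np.uint8)
sub=np.zeros_like(m);sub[214:232,365:383]=m[214:232,365:383]
ys,xs=np.nonzero(sub);print("handle px",xs.mean(),ys.mean(),len(xs), "mid z130:",ray("top",[xs.mean(),ys.mean()],.135).round(4))
cs,_=cv2.findContours(sub,0,2);print(cv2.minAreaRect(max(cs,key=cv2.contourArea)))
s=cv2.imread("pics/scene0.png")
# panel & other points
L=lambda x,y,z:np.r_[Q@[x,y]+t,z]
print("face_low",L(-.02-.064*.819,0,.132-.064*.574),"face",L(-.02,0,.132),"hood",L(-.045,0,.2))
chk=[L(-.1,.13,.118),L(-.1,-.13,.118),L(-.1,-.13,0)]
print("check front block corners px",((proj("top",chk)-[140,115])*2.5+[0,300]).round(0).tolist())
print("scene roof corners", (proj("scene",[L(.13,.13,.215),L(.13,-.13,.215),L(-.045,-.13,.215)])).round(1).tolist())
for n,(u,v) in dict(tumbler=(474,282),jar=(453,348),syrup=(555,258),cartonA=(362,370),cartonB=(426,235),s1=(486,323),s2=(520,367)).items(): print(n,ray("top",[u*.7,v*.7],.05).round(3))
E
```

```text
roof [[0.7085 0.3002 0.215 ]
 [0.7777 0.0516 0.215 ]
 [0.6116 0.0061 0.215 ]
 [0.543  0.2527 0.215 ]]
yaw deg 15.58946066696861 t [0.6193 0.1412] res mm [[1.1, 1.2], [1.7, -0.7], [-0.7, -2.2], [-2.0, 1.7]]
yaw deg -3.7298212975771343 t [ 0.514  -0.3358] res mm [[1.2, 0.2], [-1.4, 1.2], [0.0, -1.9], [0.2, 0.5]]
handle px 372.97872340425533 222.70212765957447 94 mid z130: [[ 0.5134 -0.335   0.135 ]]
((373.0, 223.0), (10.0, 10.0), 90.0)
face_low [0.54952582 0.12178768 0.095264  ] face [0.60001354 0.13587409 0.132     ] hood [0.57593324 0.12915552 0.2       ]
check front block corners px [[75.0, 587.0], [296.0, 529.0], [300.0, 546.0]]
scene roof corners [[494.1, 163.3], [416.0, 241.4], [341.4, 186.0]]
tumbler [[ 0.601 -0.229  0.05 ]]
jar [[ 0.461 -0.184  0.05 ]]
syrup [[ 0.656 -0.402  0.05 ]]
cartonA [[0.413 0.004 0.05 ]]
cartonB [[ 0.703 -0.127  0.05 ]]
s1 [[ 0.514 -0.254  0.05 ]]
s2 [[ 0.423 -0.323  0.05 ]]
```

Request:
drive_tool:
  increments:
    - {"grip": -1, "tx": 0.59, "ty": 0.56, "tz": 0.1}
    - {"grip": -1, "tx": 0.59, "ty": 0.56, "tz": 0.1}
    - {"grip": -1, "tx": 0.59, "ty": 0.56, "tz": 0.1}
    - {"grip": -1, "tx": 0.59, "ty": 0.56, "tz": 0.1}
    - {"grip": -1, "tx": 0.59, "ty": 0.56, "tz": 0.1}
    - {"grip": -1, "tx": 0.59, "ty": 0.56, "tz": 0.1}
    - {"grip": -1, "tx": 0.59, "ty": 0.56, "tz": 0.1}
    - {"grip": -1, "tx": 0.59, "ty": 0.56, "tz": 0.1}
    - {"grip": -1, "tx": 0.59, "ty": 0.56, "tz": 0.1}
    - {"grip": -1, "tx": 0.59, "ty": 0.56, "tz": 0.1}
    - {"grip": -1, "tx": 0.59, "ty": 0.56, "tz": 0.1}
    - {"grip": -1, "tx": 0.59, "ty": 0.56, "tz": 0.1}

```text
invalid input
```

```bash
python3 - <<'E'
from h import *
o=observe();print(o["clock"],o["position"],o["ee_rot"],o["force"],o["width"])
C=cam("wrist");im=get_image("wrist")[:,:,::-1].copy();cv2.imwrite("pics/w1.png",im)
print("mouth px",proj("wrist",[[.514,-.336,.1],[.514,-.336,.16]],C).round(1).tolist())
cv2.imwrite("pics/w1b.png",cv2.resize(im,(800,600)))
E
```

```text
0.1 [ 0.27823667 -0.55918032  0.2260217 ] [-3.05697573e+00 -7.18578971e-01  7.03883821e-04] [0.21703184 0.43660842 0.31184391] 1.0034295931368715
mouth px [[137.3, -268.3], [82.7, -413.9]]
```

View pics/w1b.png

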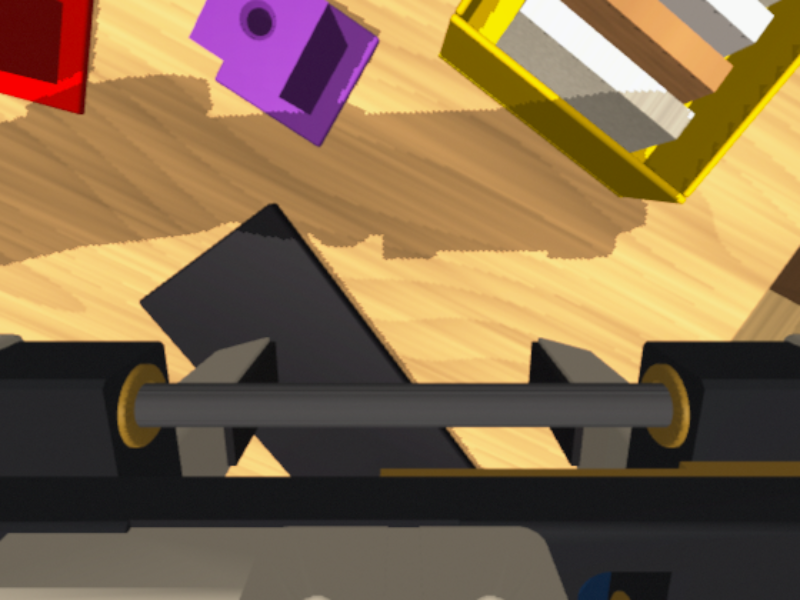

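Request:
drive_tool:
  increments:
    - {"grip": -1, "tx": 0.59, "ty": 0.56, "tz": 0.1, "turn": 0}
    - {"grip": -1, "tx": 0.59, "ty": 0.56, "tz": 0.1, "turn": 0}
    - {"grip": -1, "tx": 0.59, "ty": 0.56, "tz": 0.1, "turn": 0}
    - {"grip": -1, "tx": 0.59, "ty": 0.56, "tz": 0.1, "turn": 0}
    - {"grip": -1, "tx": 0.59, "ty": 0.56, "tz": 0.1, "turn": 0}
    - {"grip": -1, "tx": 0.59, "ty": 0.56, "tz": 0.1, "turn": 0}
    - {"grip": -1, "tx": 0.59, "ty": 0.56, "tz": 0.1, "turn": 0}
    - {"grip": -1, "tx": 0.59, "ty": 0.56, "tz": 0.1, "turn": 0}
    - {"grip": -1, "tx": 0.59, "ty": 0.56, "tz": 0.1, "turn": 0}
    - {"grip": -1, "tx": 0.59, "ty": 0.56, "tz": 0.1, "turn": 0}
    - {"grip": -1, "tx": 0.59, "ty": 0.56, "tz": 0.1, "turn": 0}
    - {"grip": -1, "tx": 0.59, "ty": 0.56, "tz": 0.1, "turn": 0}
  newtons: 20

```text
clock: 1.35
position: [0.5134, -0.3363, 0.2661]
ee_rot: [-3.058, -0.716, 0.001]
force: [-1.1, 1.2, -0.2]
width: 0.998
```

```bash
cat > grab.py <<'E'
from h import *
import sys
o=observe();print(o["clock"],o["position"],o["ee_rot"],o["force"].round(1),o["width"])
C=cam("wrist");im=get_image("wrist")[:,:,::-1].copy();cv2.imwrite(f"pics/{sys.argv[1]}.png",im)
E
python3 grab.py w2; python3 - <<'E'
from h import *
im=cv2.imread("pics/w2.png");C=cam("wrist")
print("mouth/top px",proj("wrist",[[.514,-.336,.1],[.514,-.336,.16]],C).round(1).tolist())
cv2.imwrite("pics/w2b.png",cv2.resize(im,(800,600)))
E
```

```text
1.35 [ 0.51335199 -0.3362525   0.26605492] [-3.05792113e+00 -7.15512873e-01  1.25009019e-03] [-1.1  1.2 -0.2] 0.9978494927182311
mouth/top px [[283.2, 188.5], [283.4, 203.4]]
```

View pics/w2b.png

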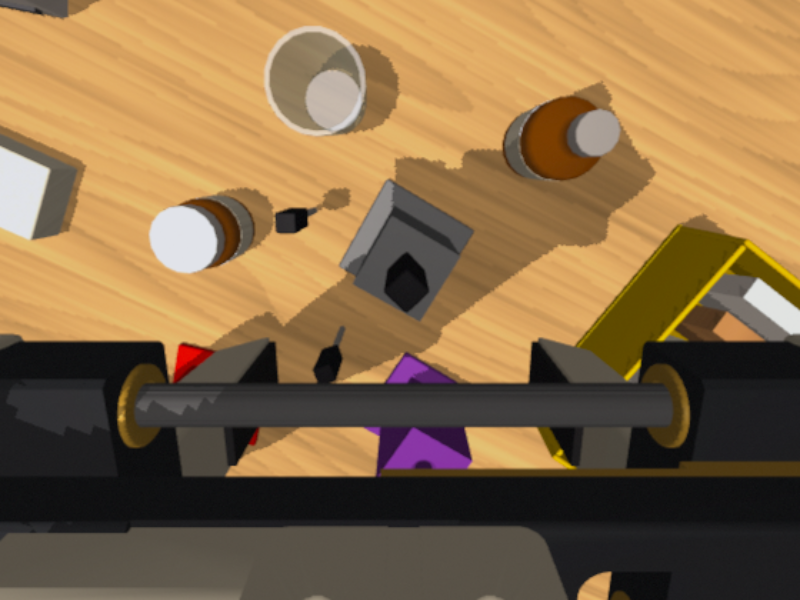

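```bash
python3 - <<'E'
from h import *
im=cv2.imread("pics/w2.png")
c=im[165:228,255:318]
g=(255*(c/255.)**.4).clip(0,255).astype(np.uint8)
print(np.sort(im[175:220,270:300].max(2).ravel())[::60])
cv2.imwrite("pics/w2c.png",cv2.resize(g,(567,567),interpolation=cv2.INTER_CUBIC))
E
```

```text
[  6   9  10  11  12  17  21  22  23  24  24  25  25  26  42  66  80  81
  83  84  84  85 138]
```

View pics/w2c.png

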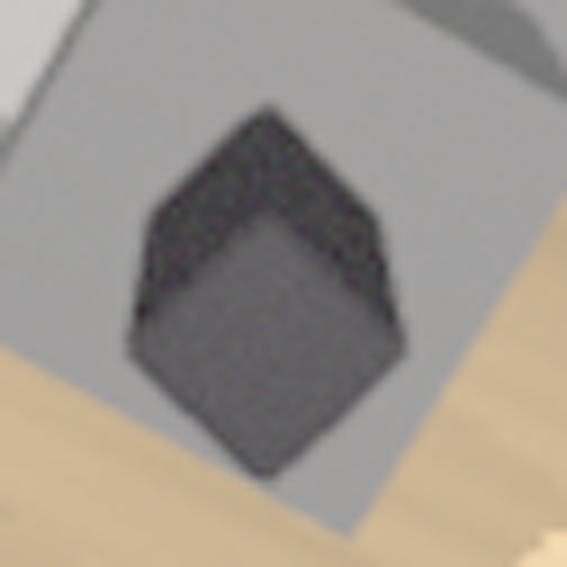

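```bash
python3 - <<'E'
from h import *
C=cam("wrist")
q=(np.array([(128,350),(265,482),(405,350),(268,212)])+.5)/9-.5+[255,165]
P=ray("wrist",q,.16,C);print(P.round(4),P.mean(0))
e=[np.degrees(np.arctan2(*(P[(i+1)%4]-P[i])[:2][::-1]))%90 for i in range(4)];print(e)
X=R.from_rotvec(observe()["ee_rot"]).as_matrix();print(X.round(3),np.degrees(np.arctan2(X[1,0],X[0,0])))
E
```

```text
[[ 0.5086 -0.3252  0.16  ]
 [ 0.5028 -0.3422  0.16  ]
 [ 0.52   -0.3481  0.16  ]
 [ 0.526  -0.3309  0.16  ]] [ 0.51432761 -0.33658836  0.16      ]
[np.float64(71.22859385699584), np.float64(71.00278898666866), np.float64(70.65581470213529), np.float64(71.58724553424364)]
[[ 0.896  0.444 -0.001]
 [ 0.444 -0.896  0.001]
 [-0.    -0.001 -1.   ]] 26.361627985582267
```

Request:
drive_tool:
  increments:
    - {"grip": 0, "tx": 0.002, "ty": 0, "tz": -0.05, "turn": -0.753}
    - {"grip": 0, "tx": 0.002, "ty": 0, "tz": -0.05, "turn": -0.753}
    - {"grip": 0, "tx": 0.002, "ty": 0, "tz": -0.05, "turn": -0.753}
    - {"grip": 0, "tx": 0.002, "ty": 0, "tz": -0.05, "turn": -0.753}
    - {"grip": 0, "tx": 0.002, "ty": 0, "tz": -0.05, "turn": -0.753}
    - {"grip": 0, "tx": 0.002, "ty": 0, "tz": -0.05, "turn": -0.753}
    - {"grip": 0, "tx": 0.002, "ty": 0, "tz": -0.1, "turn": -0.753}
    - {"grip": 0, "tx": 0.002, "ty": 0, "tz": -0.2, "turn": -0.753}
    - {"grip": 0, "tx": 0.002, "ty": 0, "tz": -0.3, "turn": -0.753}
    - {"grip": 0, "tx": 0.002, "ty": 0, "tz": -0.375, "turn": -0.753}
    - {"grip": 0, "tx": 0.002, "ty": 0, "tz": -0.375, "turn": -0.753}
    - {"grip": 0, "tx": 0.002, "ty": 0, "tz": -0.375, "turn": -0.753}
    - {"grip": 0, "tx": 0.002, "ty": 0, "tz": -0.375, "turn": -0.753}
  newtons: 20

```text
clock: 2.7
position: [0.5155, -0.337, 0.1182]
ee_rot: [-3.099, 0.514, -0.004]
force: [-0.1, -0.6, 0.4]
width: 0.501
```

Request:
drive_tool:
  increments:
    - {"grip": 1, "tx": -0.002, "ty": 0, "tz": -0.003, "turn": 0}
    - {"grip": 1, "tx": -0.002, "ty": 0, "tz": -0.003, "turn": 0}
    - {"grip": 1, "tx": -0.002, "ty": 0, "tz": -0.003, "turn": 0}
    - {"grip": 1, "tx": -0.002, "ty": 0, "tz": -0.003, "turn": 0}
    - {"grip": 1, "tx": -0.002, "ty": 0, "tz": -0.003, "turn": 0}
    - {"grip": 1, "tx": -0.002, "ty": 0, "tz": -0.003, "turn": 0}
    - {"grip": 1, "tx": -0.002, "ty": 0, "tz": -0.003, "turn": 0}
    - {"grip": 1, "tx": -0.002, "ty": 0, "tz": -0.003, "turn": 0}
  newtons: 20

```text
clock: 3.5
position: [0.5149, -0.3371, 0.1174]
ee_rot: [3.099, -0.514, 0.005]
force: [-0.3, 0.9, 5.4]
width: 0.219
```

Request:
drive_tool:
  increments:
    - {"grip": 1, "tx": 0, "ty": 0, "tz": 0.05, "turn": 0}
    - {"grip": 1, "tx": 0, "ty": 0, "tz": 0.1, "turn": 0}
    - {"grip": 1, "tx": 0, "ty": 0, "tz": 0.15, "turn": 0}
    - {"grip": 1, "tx": 0, "ty": 0, "tz": 0.19, "turn": 0}
    - {"grip": 1, "tx": 0, "ty": 0, "tz": 0.19, "turn": 0}
    - {"grip": 1, "tx": 0, "ty": 0, "tz": 0.19, "turn": 0}
  newtons: 20

```text
clock: 4.1
position: [0.5147, -0.3369, 0.1929]
ee_rot: [-3.099, 0.514, -0.005]
force: [-0.1, -0.5, -1.8]
width: 0.214
```

Request:
drive_tool:
  increments:
    - {"grip": 1, "tx": -0.027, "ty": 0.009, "tz": 0.002, "turn": 0}
    - {"grip": 1, "tx": -0.055, "ty": 0.019, "tz": 0, "turn": 0}
    - {"grip": 1, "tx": -0.078, "ty": 0.027, "tz": -0.005, "turn": 0}
    - {"grip": 1, "tx": -0.101, "ty": 0.035, "tz": -0.011, "turn": 0}
    - {"grip": 1, "tx": -0.124, "ty": 0.042, "tz": -0.02, "turn": 0}
    - {"grip": 1, "tx": -0.145, "ty": 0.05, "tz": -0.03, "turn": 0}
    - {"grip": 1, "tx": -0.16, "ty": 0.055, "tz": -0.039, "turn": 0}
    - {"grip": 1, "tx": -0.17, "ty": 0.058, "tz": -0.046, "turn": 0}
    - {"grip": 1, "tx": -0.17, "ty": 0.058, "tz": -0.046, "turn": 0}
    - {"grip": 1, "tx": -0.17, "ty": 0.058, "tz": -0.046, "turn": 0}
  newtons: 8

```text
clock: 5.1
position: [0.4462, -0.3136, 0.1742]
ee_rot: [-3.099, 0.514, -0.003]
force: [-2.4, -0.1, 0.4]
width: 0.211
```

Request:
drive_tool:
  increments:
    - {"grip": 1, "tx": 0, "ty": 0, "tz": 0, "turn": 0}
    - {"grip": 1, "tx": 0, "ty": 0, "tz": 0, "turn": 0}
    - {"grip": 1, "tx": -0.04, "ty": 0.014, "tz": 0.06, "turn": 0}
    - {"grip": 1, "tx": -0.08, "ty": 0.028, "tz": 0.12, "turn": 0}
    - {"grip": 1, "tx": -0.08, "ty": 0.028, "tz": 0.22, "turn": 0.25}
    - {"grip": 1, "tx": -0.08, "ty": 0.028, "tz": 0.32, "turn": 0.4}
    - {"grip": 1, "tx": -0.08, "ty": 0.028, "tz": 0.37, "turn": 0.575}
    - {"grip": 1, "tx": -0.08, "ty": 0.028, "tz": 0.37, "turn": 0.575}
    - {"grip": 1, "tx": -0.08, "ty": 0.028, "tz": 0.37, "turn": 0.575}
    - {"grip": 1, "tx": -0.08, "ty": 0.028, "tz": 0.37, "turn": 0.575}
  newtons: 55

```text
clock: 6.1
position: [0.4141, -0.3023, 0.3218]
ee_rot: [-3.112, -0.421, -0.002]
force: [-0.5, -0.5, -0.9]
width: 0.21
```

```bash
python3 grab.py w3; python3 - <<'E'
from h import *
im=cv2.imread("pics/w3.png")
cv2.imwrite("pics/w3b.png",cv2.resize((255*(im/255.)**.6).astype(np.uint8),(800,600)))
H=camera_info("wrist")["hand_eye"];C=(camera_info("wrist"),H[:3,:3],H[:3,3])
for a in(25,30,35,40):
    r=np.radians(a);print(a,(proj("",[[.126*np.sin(r),0,-.0188+.126*np.cos(r)],[.036*np.sin(r),0,-.0188+.036*np.cos(r)]],C)*800/560).round().tolist())
E
```

```text
6.1 [ 0.41414353 -0.30230607  0.32180913] [-3.11184364e+00 -4.20954959e-01 -1.86920603e-03] [-0.5 -0.5 -0.9] 0.2104365169881265
25 [[404.0, 199.0], [405.0, 313.0]]
30 [[404.0, 180.0], [405.0, 307.0]]
35 [[404.0, 161.0], [405.0, 302.0]]
40 [[405.0, 142.0], [405.0, 296.0]]
```

View pics/w3b.png

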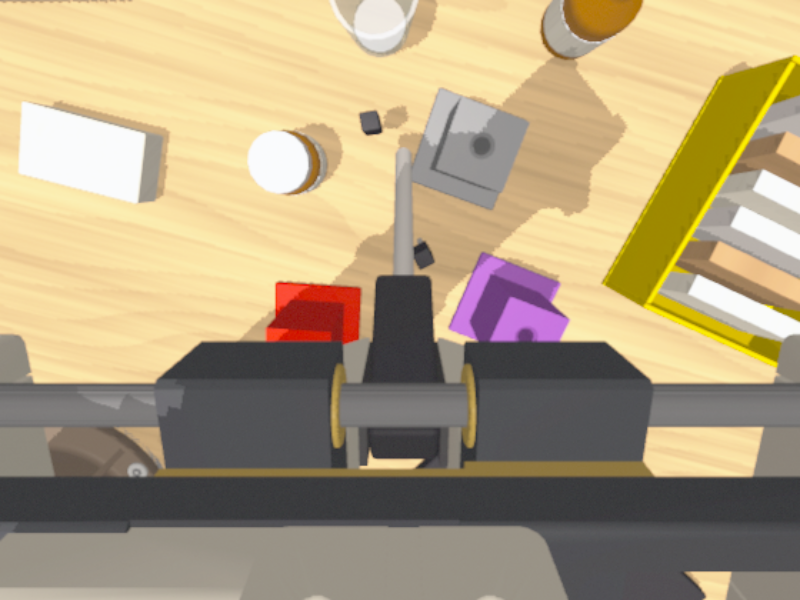

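Request:
drive_tool:
  increments:
    - {"grip": 1, "tx": 0.05, "ty": 0.12, "tz": 0, "turn": 0.003}
    - {"grip": 1, "tx": 0.06, "ty": 0.24, "tz": 0, "turn": 0.003}
    - {"grip": 1, "tx": 0.08, "ty": 0.36, "tz": 0, "turn": 0.003}
    - {"grip": 1, "tx": 0.11, "ty": 0.48, "tz": 0, "turn": 0.003}
    - {"grip": 1, "tx": 0.13, "ty": 0.6, "tz": 0, "turn": 0.003}
    - {"grip": 1, "tx": 0.16, "ty": 0.72, "tz": 0, "turn": 0.003}
    - {"grip": 1, "tx": 0.19, "ty": 0.82, "tz": 0, "turn": 0.003}
    - {"grip": 1, "tx": 0.206, "ty": 0.914, "tz": -0.02, "turn": 0.003}
    - {"grip": 1, "tx": 0.206, "ty": 0.914, "tz": -0.08, "turn": 0.003}
    - {"grip": 1, "tx": 0.206, "ty": 0.914, "tz": -0.116, "turn": 0.003}
    - {"grip": 1, "tx": 0.206, "ty": 0.914, "tz": -0.116, "turn": 0.003}
    - {"grip": 1, "tx": 0.206, "ty": 0.914, "tz": -0.116, "turn": 0.003}
  newtons: 55

```text
clock: 7.35
position: [0.4964, 0.0632, 0.2751]
ee_rot: [-3.111, -0.423, 0.0]
force: [0.4, -0.4, -0.7]
width: 0.211
```

```bash
python3 grab.py w4; python3 - <<'E'
from h import *
for n in["w4"]:
    im=cv2.imread("pics/w4.png");cv2.imwrite("pics/w4b.png",cv2.resize((255*(im/255.)**.6).astype(np.uint8),(800,600)))
E
```

```text
7.35 [0.49637908 0.06319201 0.27514637] [-3.11133089e+00 -4.23094870e-01  1.56767360e-04] [ 0.4 -0.4 -0.7] 0.21073434010004108
```

View pics/w4b.png

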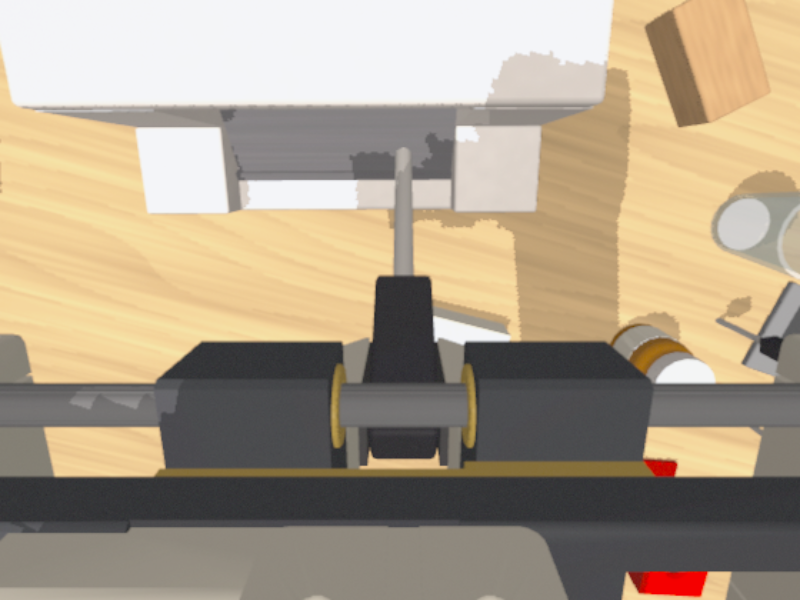

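```bash
python3 - <<'E'
from h import *
C=cam("wrist")
P=ray("wrist",np.array([[15,105],[603,103]])*.7,.215,C);print("hood top corners",P.round(4))
d=P[0]-P[1];print("len",np.linalg.norm(d),"yaw",np.degrees(np.arctan2(d[1],d[0]))-90,"mid",P.mean(0))
Q=ray("wrist",np.array([[147,212],[538,211]])*.7,.118,C);print("block front corners",Q.round(4),Q.mean(0))
y=np.radians(15.6);print("expected",np.array([.6193,.1412])-.045*np.array([np.cos(y),np.sin(y)]),np.array([.6193,.1412])-.1*np.array([np.cos(y),np.sin(y)]))
E
```

```text
hood top corners [[0.5434 0.2528 0.215 ]
 [0.6127 0.0059 0.215 ]]
len 0.2564464241736739 yaw 15.681506514312588 mid [0.57804398 0.12936717 0.215     ]
block front corners [[ 0.4906  0.2396  0.118 ]
 [ 0.5609 -0.0112  0.118 ]] [0.52578594 0.11421652 0.118     ]
expected [0.57595768 0.12909861] [0.52298374 0.11430802]
```

Request:
drive_tool:
  increments:
    - {"grip": 1, "tx": 0.03, "ty": 0.008, "tz": -0.043, "turn": 0}
    - {"grip": 1, "tx": 0.06, "ty": 0.017, "tz": -0.086, "turn": 0}
    - {"grip": 1, "tx": 0.085, "ty": 0.024, "tz": -0.125, "turn": 0}
    - {"grip": 1, "tx": 0.096, "ty": 0.027, "tz": -0.141, "turn": 0}
    - {"grip": 1, "tx": 0.096, "ty": 0.027, "tz": -0.141, "turn": 0}
    - {"grip": 1, "tx": 0.096, "ty": 0.027, "tz": -0.141, "turn": 0}
  newtons: 55

```text
clock: 8.0
position: [0.5353, 0.074, 0.2202]
ee_rot: [-3.111, -0.423, -0.003]
force: [0.7, -0.1, -1.0]
width: 0.213
```

Request:
drive_tool:
  increments:
    - {"grip": 1, "tx": 0.004, "ty": 0.001, "tz": -0.006, "turn": 0}
    - {"grip": 1, "tx": 0.007, "ty": 0.002, "tz": -0.01, "turn": 0}
    - {"grip": 1, "tx": 0.01, "ty": 0.003, "tz": -0.014, "turn": 0}
    - {"grip": 1, "tx": 0.01, "ty": 0.003, "tz": -0.014, "turn": 0}
  newtons: 55

```text
clock: 8.4
position: [0.539, 0.075, 0.2158]
ee_rot: [-3.112, -0.422, -0.003]
force: [-5.9, -2.1, 10.2]
width: 0.218
```

Request:
drive_tool:
  increments:
    - {"grip": 1, "tx": 0.0, "ty": 0.009, "tz": -0.003, "turn": 0}
    - {"grip": 1, "tx": -0.002, "ty": 0.017, "tz": -0.003, "turn": 0}
    - {"grip": 1, "tx": -0.005, "ty": 0.025, "tz": -0.003, "turn": 0}
    - {"grip": 1, "tx": -0.005, "ty": 0.025, "tz": -0.003, "turn": 0}
  newtons: 55

```text
clock: 8.8
position: [0.5366, 0.0828, 0.2156]
ee_rot: [3.112, 0.419, 0.002]
force: [-6.7, -6.1, 11.8]
width: 0.214
```

Request:
drive_tool:
  increments:
    - {"grip": 1, "tx": 0.0, "ty": 0.009, "tz": -0.003, "turn": 0}
    - {"grip": 1, "tx": -0.002, "ty": 0.017, "tz": -0.003, "turn": 0}
    - {"grip": 1, "tx": -0.005, "ty": 0.026, "tz": -0.003, "turn": 0}
    - {"grip": 1, "tx": -0.005, "ty": 0.026, "tz": -0.003, "turn": 0}
  newtons: 55

```text
clock: 9.2
position: [0.5341, 0.0908, 0.2155]
ee_rot: [3.109, 0.415, 0.001]
force: [-6.6, -8.3, 12.4]
width: 0.213
```

Request:
drive_tool:
  increments:
    - {"grip": 1, "tx": 0.0, "ty": 0.009, "tz": -0.002, "turn": 0.005}
    - {"grip": 1, "tx": -0.002, "ty": 0.018, "tz": -0.002, "turn": 0.005}
    - {"grip": 1, "tx": -0.005, "ty": 0.028, "tz": -0.002, "turn": 0.005}
    - {"grip": 1, "tx": -0.005, "ty": 0.028, "tz": -0.002, "turn": 0.005}
  newtons: 55

```text
clock: 9.6
position: [0.532, 0.1028, 0.2149]
ee_rot: [3.109, 0.424, 0.002]
force: [0.5, 0.2, -0.1]
width: 0.216
```

Request:
drive_tool:
  increments:
    - {"grip": 1, "tx": 0.003, "ty": 0.001, "tz": -0.004, "turn": 0}
    - {"grip": 1, "tx": 0.0055, "ty": 0.0015, "tz": -0.008, "turn": 0}
    - {"grip": 1, "tx": 0.0055, "ty": 0.0015, "tz": -0.008, "turn": 0}
  newtons: 55

```text
clock: 9.9
position: [0.5343, 0.1034, 0.2112]
ee_rot: [3.109, 0.424, 0.001]
force: [0.6, 0.0, -0.9]
width: 0.215
```

Request:
drive_tool:
  increments:
    - {"grip": 1, "tx": 0.004, "ty": 0.001, "tz": -0.006, "turn": 0}
    - {"grip": 1, "tx": 0.008, "ty": 0.002, "tz": -0.012, "turn": 0}
    - {"grip": 1, "tx": 0.012, "ty": 0.003, "tz": -0.018, "turn": 0}
    - {"grip": 1, "tx": 0.016, "ty": 0.004, "tz": -0.024, "turn": 0}
    - {"grip": 1, "tx": 0.02, "ty": 0.005, "tz": -0.03, "turn": 0}
    - {"grip": 1, "tx": 0.023, "ty": 0.006, "tz": -0.034, "turn": 0}
    - {"grip": 1, "tx": 0.023, "ty": 0.006, "tz": -0.034, "turn": 0}
    - {"grip": 1, "tx": 0.023, "ty": 0.006, "tz": -0.034, "turn": 0}
  newtons: 55

```text
clock: 10.7
position: [0.5424, 0.1056, 0.1991]
ee_rot: [3.108, 0.424, -0.001]
force: [-14.9, -4.4, 22.6]
width: 0.215
```

Request:
drive_tool:
  increments:
    - {"grip": 1, "tx": 0.003, "ty": 0.001, "tz": -0.005, "turn": 0}
    - {"grip": 1, "tx": 0.004, "ty": 0.001, "tz": -0.006, "turn": 0}
    - {"grip": 1, "tx": 0.004, "ty": 0.001, "tz": -0.006, "turn": 0}
  newtons: 55

```text
clock: 11.0
position: [0.5425, 0.1057, 0.199]
ee_rot: [3.107, 0.424, -0.003]
force: [-19.0, -5.2, 31.9]
width: 0.214
```

```bash
python3 - <<'E'
from h import *
s=get_image("scene")[:,:,::-1];cv2.imwrite("pics/s1.png",s)
a=cv2.imread("pics/scene0.png")
cv2.imwrite("pics/s1b.png",np.hstack([cv2.resize(x[150:310,330:500],(400,376)) for x in(a,s)]))
y=np.radians(15.6);Q=np.array([[np.cos(y),-np.sin(y)],[np.sin(y),np.cos(y)]])
for d in(0,.042):
    p=[np.r_[Q@[.13+d,yy]+[.6205,.1412],z] for yy,z in((-.115,.085),(.115,.085))]
    print(d,((proj("scene",p)-[330,150])*2.353).round().tolist())
E
```

```text
0 [[178.0, 284.0], [325.0, 132.0]]
0.042 [[218.0, 316.0], [365.0, 158.0]]
```

View pics/s1b.png

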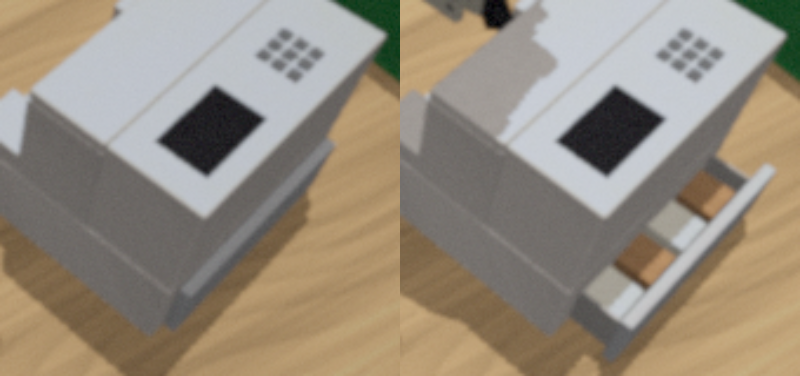

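Request:
drive_tool:
  increments:
    - {"grip": 1, "tx": -0.03, "ty": -0.008, "tz": 0.043, "turn": 0}
    - {"grip": 1, "tx": -0.06, "ty": -0.017, "tz": 0.086, "turn": 0}
    - {"grip": 1, "tx": -0.09, "ty": -0.025, "tz": 0.13, "turn": 0}
    - {"grip": 1, "tx": -0.12, "ty": -0.034, "tz": 0.175, "turn": 0}
    - {"grip": 1, "tx": -0.15, "ty": -0.042, "tz": 0.25, "turn": 0}
    - {"grip": 1, "tx": -0.15, "ty": -0.042, "tz": 0.33, "turn": 0}
    - {"grip": 1, "tx": -0.15, "ty": -0.042, "tz": 0.33, "turn": 0}
    - {"grip": 1, "tx": -0.15, "ty": -0.042, "tz": 0.33, "turn": 0}
  newtons: 55

```text
clock: 11.85
position: [0.483, 0.0891, 0.3312]
ee_rot: [3.107, 0.424, -0.0]
force: [0.3, -0.0, -1.1]
width: 0.213
```

```bash
python3 grab.py w5; python3 - <<'E'
from h import *
a,b=[cv2.imread(f"pics/{n}.png").astype(float) for n in("w3","w5")]
for n,im in(("w3",a),("w5",b)):
    print(n)
    for r in range(96,118,2): print(r,im[r,274:292].mean(1).round().astype(int).tolist())
E
```

```text
11.85 [0.48304741 0.08906979 0.33120018] [ 3.10738217e+00  4.23871285e-01 -2.49685234e-04] [ 0.3 -0.  -1.1] 0.21305764831513735
w3
96 [192, 190, 190, 188, 189, 167, 126, 125, 126, 126, 126, 127, 127, 127, 127, 128, 127, 127]
98 [194, 194, 194, 194, 173, 130, 129, 126, 127, 125, 125, 125, 124, 125, 126, 125, 126, 125]
100 [195, 196, 196, 195, 174, 131, 130, 130, 130, 130, 130, 129, 129, 128, 127, 126, 125, 125]
102 [184, 184, 185, 187, 190, 170, 131, 130, 132, 131, 131, 131, 130, 130, 130, 129, 129, 129]
104 [186, 185, 184, 184, 175, 154, 153, 161, 164, 158, 151, 142, 134, 132, 132, 132, 131, 124]
106 [190, 190, 184, 163, 140, 149, 156, 160, 161, 158, 154, 145, 129, 125, 128, 130, 131, 117]
108 [193, 193, 173, 131, 138, 150, 156, 161, 161, 157, 154, 145, 129, 113, 111, 120, 105, 85]
110 [197, 197, 177, 133, 139, 151, 157, 161, 160, 158, 154, 145, 129, 114, 114, 118, 99, 95]
112 [200, 200, 181, 135, 140, 151, 156, 161, 161, 158, 154, 146, 129, 112, 113, 110, 92, 103]
114 [202, 201, 182, 136, 141, 151, 157, 161, 151, 132, 128, 128, 117, 105, 93, 89, 100, 106]
116 [201, 201, 177, 124, 14
[... 278 characters left out ...]
86, 85, 87, 86, 86]
102 [53, 53, 54, 53, 53, 54, 54, 54, 54, 70, 86, 86, 86, 86, 86, 86, 86, 86]
104 [57, 56, 55, 55, 69, 103, 127, 139, 148, 139, 128, 112, 95, 88, 88, 87, 88, 87]
106 [54, 54, 56, 92, 123, 132, 139, 142, 143, 141, 138, 130, 117, 100, 86, 87, 87, 87]
108 [54, 56, 66, 96, 121, 133, 139, 143, 143, 141, 137, 129, 117, 97, 85, 87, 87, 80]
110 [55, 54, 67, 99, 123, 134, 141, 143, 143, 141, 137, 130, 116, 94, 65, 55, 55, 56]
112 [55, 55, 69, 100, 124, 134, 140, 144, 144, 142, 138, 129, 117, 94, 66, 56, 55, 55]
114 [51, 51, 70, 102, 124, 135, 141, 143, 131, 112, 111, 107, 102, 88, 64, 50, 52, 51]
116 [52, 54, 71, 103, 114, 112, 128, 129, 110, 110, 110, 108, 102, 90, 66, 52, 52, 52]
```

```bash
python3 - <<'E'
from h import *
ci=camera_info("wrist");H=ci["hand_eye"];T=np.eye(4);T[:3,:3]=R.from_rotvec([-3.11184364,-.420954959,-.00186920603]).as_matrix();T[:3,3]=[.41414353,-.30230607,.32180913]
M=T@H;C=(ci,M[:3,:3],M[:3,3])
g=cv2.imread("pics/w3.png").max(2)[90:114,324:352]
print(g[::2,::2])
m=(g<85).astype(np.uint8);n,l,st,ce=cv2.connectedComponentsWithStats(m);print(st,ce)
for i in range(1,n): print(ray("wrist",ce[i]+[324,90],.098,C).round(4))
print("pred",proj("wrist",[.514,-.336,.1],C))
Cl=(ci,H[:3,:3],H[:3,3])
for a in(34,35,36,37,38,39):
    r=np.radians(a);t=np.array([.126*np.sin(r),0,-.0188+.126*np.cos(r)]);print(a,t.round(4),proj("",t+.004*np.array([np.cos(r),0,-np.sin(r)]),Cl).round(1),proj("",t-.004*np.array([np.cos(r),0,-np.sin(r)]),Cl).round(1))
E
```

```text
[[168 166 165 166 165 166 165 108 106 107 106 107 107 107]
 [148 167 117 129 147 166 108  92 101 107 107 106 107 106]
 [109 108 107 108  92  80  76  75  75  80 104 107 106 106]
 [108 108 107  95  77  63  52  53  61  75  85 106 107 107]
 [108 108 105  80  59  46  45  46  46  65  76  98 107 107]
 [109 108  99  75  46  46  45  46  47  51  78  92 106 106]
 [109 108  97  75  46  46  46  46  48  48  79  93 106 107]
 [108 109 100  85  52  46  46  47  48  58  80  96 107 107]
 [109 107 105  84  63  48  50  50  53  79  83 105 107 107]
 [108 108 107  98  84  74  64  70  82  83  99 106 106 107]
 [107 108 108 108 100  87  84  84  92 105 106 106 106 107]
 [107 107 108 108 106 108 106 107 108 107 106 106 107 106]]
[[  0   0  28  24 440]
 [  5   3  17  18 232]] [[13.64318182 11.62727273]
 [13.22844828 11.25862069]]
[[ 0.5144 -0.3371  0.098 ]]
pred [[336.43625262 101.27093038]]
34 [0.0705 0.     0.0857] [[283.1 110.7]] [[283.1 120.4]]
35 [0.0723 0.     0.0844] [[283.2 108. ]] [[283.1 117.7]]
36 [0.0741 0.     0.0831] [[283.2 105.3]] [[283.1 115.1]]
37 [0.0758 0.     0.0818] [[283.2 102.6]] [[283.1 112.4]]
38 [0.0776 0.     0.0805] [[283.2  99.9]] [[283.1 109.7]]
39 [0.0793 0.     0.0791] [[283.2  97.2]] [[283.2 107. ]]
```

Request:
drive_tool:
  increments:
    - {"grip": 1, "tx": -0.05, "ty": -0.11, "tz": 0, "turn": 0}
    - {"grip": 1, "tx": -0.1, "ty": -0.22, "tz": 0, "turn": 0}
    - {"grip": 1, "tx": -0.15, "ty": -0.34, "tz": 0, "turn": 0}
    - {"grip": 1, "tx": -0.156, "ty": -0.46, "tz": 0, "turn": 0}
    - {"grip": 1, "tx": -0.156, "ty": -0.58, "tz": 0, "turn": 0}
    - {"grip": 1, "tx": -0.156, "ty": -0.7, "tz": 0, "turn": 0}
    - {"grip": 1, "tx": -0.156, "ty": -0.82, "tz": 0, "turn": 0}
    - {"grip": 1, "tx": -0.156, "ty": -0.94, "tz": -0.04, "turn": 0}
    - {"grip": 1, "tx": -0.156, "ty": -1.0, "tz": -0.1, "turn": 0}
    - {"grip": 1, "tx": -0.156, "ty": -1.0, "tz": -0.1, "turn": 0}
    - {"grip": 1, "tx": -0.156, "ty": -1.0, "tz": -0.1, "turn": 0}
  newtons: 55

```text
clock: 13.0
position: [0.4194, -0.3109, 0.2884]
ee_rot: [3.11, 0.423, -0.008]
force: [0.7, 0.1, 0.4]
width: 0.216
```

Request:
drive_tool:
  increments:
    - {"grip": 1, "tx": 0.003, "ty": -0.1, "tz": -0.02, "turn": 0}
    - {"grip": 1, "tx": 0.003, "ty": -0.13, "tz": -0.08, "turn": 0}
    - {"grip": 1, "tx": 0.003, "ty": -0.13, "tz": -0.15, "turn": 0}
    - {"grip": 1, "tx": 0.003, "ty": -0.13, "tz": -0.199, "turn": 0}
    - {"grip": 1, "tx": 0.003, "ty": -0.13, "tz": -0.199, "turn": 0}
    - {"grip": 1, "tx": 0.003, "ty": -0.13, "tz": -0.199, "turn": 0}
    - {"grip": 1, "tx": 0.003, "ty": -0.13, "tz": -0.199, "turn": 0}
  newtons: 55

```text
clock: 13.7
position: [0.4217, -0.3628, 0.2104]
ee_rot: [3.108, 0.424, -0.005]
force: [0.2, -0.1, 0.5]
width: 0.214
```

```bash
python3 grab.py w6; python3 - <<'E'
from h import *
im=cv2.imread("pics/w6.png");C=cam("wrist")
print("hole px",(proj("wrist",[[.5144,-.3368,.1]],C)-[222,50]).round(1)*5,"x2")
cv2.imwrite("pics/w6b.png",cv2.resize((255*(im[50:170,222:342]/255.)**.6).astype(np.uint8),(600,600),interpolation=cv2.INTER_CUBIC))
E
```

```text
13.7 [ 0.42170466 -0.36277685  0.21035746] [ 3.10811256  0.4240286  -0.0049972 ] [ 0.2 -0.1  0.5] 0.21434851390631068
hole px [[300. 151.]] x2
```

View pics/w6b.png

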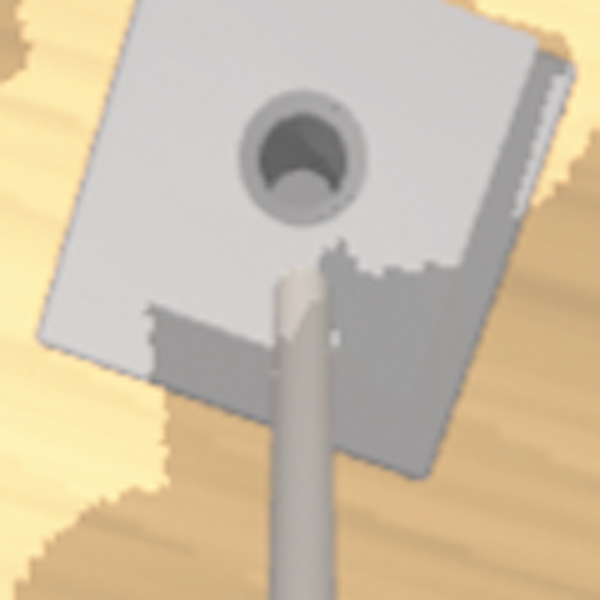

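Request:
drive_tool:
  increments:
    - {"grip": 1, "tx": 0.017, "ty": 0.005, "tz": -0.028, "turn": 0}
    - {"grip": 1, "tx": 0.034, "ty": 0.01, "tz": -0.055, "turn": 0}
    - {"grip": 1, "tx": 0.045, "ty": 0.013, "tz": -0.073, "turn": 0}
    - {"grip": 1, "tx": 0.052, "ty": 0.015, "tz": -0.0845, "turn": 0}
    - {"grip": 1, "tx": 0.052, "ty": 0.015, "tz": -0.0845, "turn": 0}
    - {"grip": 1, "tx": 0.052, "ty": 0.015, "tz": -0.0845, "turn": 0}
  newtons: 55

```text
clock: 14.35
position: [0.4429, -0.3568, 0.1765]
ee_rot: [3.108, 0.424, -0.004]
force: [2.1, 1.0, -0.3]
width: 0.218
```

Request:
drive_tool:
  increments:
    - {"grip": 1, "tx": 0, "ty": 0, "tz": 0, "turn": 0}
    - {"grip": 1, "tx": 0.008, "ty": 0.002, "tz": 0, "turn": 0}
    - {"grip": 1, "tx": 0.02, "ty": 0.005, "tz": 0.007, "turn": 0}
    - {"grip": 1, "tx": 0.033, "ty": 0.009, "tz": 0.015, "turn": 0}
    - {"grip": 1, "tx": 0.056, "ty": 0.015, "tz": 0.026, "turn": 0}
    - {"grip": 1, "tx": 0.08, "ty": 0.022, "tz": 0.036, "turn": 0}
    - {"grip": 1, "tx": 0.105, "ty": 0.029, "tz": 0.043, "turn": 0}
    - {"grip": 1, "tx": 0.131, "ty": 0.036, "tz": 0.047, "turn": 0}
    - {"grip": 1, "tx": 0.157, "ty": 0.044, "tz": 0.049, "turn": 0}
    - {"grip": 1, "tx": 0.183, "ty": 0.051, "tz": 0.049, "turn": 0}
    - {"grip": 1, "tx": 0.183, "ty": 0.051, "tz": 0.049, "turn": 0}
    - {"grip": 1, "tx": 0.183, "ty": 0.051, "tz": 0.049, "turn": 0}
  newtons: 8

```text
clock: 15.55
position: [0.5162, -0.336, 0.1957]
ee_rot: [3.108, 0.425, -0.005]
force: [-0.6, 0.3, -0.5]
width: 0.221
```

Request:
drive_tool:
  increments:
    - {"grip": 1, "tx": -0.002, "ty": 0, "tz": -0.015, "turn": 0}
    - {"grip": 1, "tx": -0.004, "ty": -0.001, "tz": -0.03, "turn": 0}
    - {"grip": 1, "tx": -0.006, "ty": -0.002, "tz": -0.045, "turn": 0}
    - {"grip": 1, "tx": -0.006, "ty": -0.002, "tz": -0.06, "turn": 0}
    - {"grip": 1, "tx": -0.006, "ty": -0.002, "tz": -0.06, "turn": 0}
  newtons: 10

```text
clock: 16.05
position: [0.5134, -0.3367, 0.1707]
ee_rot: [3.109, 0.425, -0.006]
force: [0.7, -0.3, -1.7]
width: 0.217
```

Request:
drive_tool:
  increments:
    - {"grip": 1, "tx": 0, "ty": 0, "tz": -0.03, "turn": 0}
    - {"grip": 1, "tx": 0, "ty": 0, "tz": -0.06, "turn": 0}
    - {"grip": 1, "tx": 0, "ty": 0, "tz": -0.09, "turn": 0}
    - {"grip": 1, "tx": 0, "ty": 0, "tz": -0.11, "turn": 0}
    - {"grip": 1, "tx": 0, "ty": 0, "tz": -0.125, "turn": 0}
    - {"grip": 1, "tx": 0, "ty": 0, "tz": -0.132, "turn": 0}
    - {"grip": 1, "tx": 0, "ty": 0, "tz": -0.138, "turn": 0}
    - {"grip": 1, "tx": 0, "ty": 0, "tz": -0.138, "turn": 0}
  newtons: 10

```text
clock: 16.85
position: [0.5135, -0.3363, 0.1161]
ee_rot: [3.109, 0.425, -0.006]
force: [-1.6, 1.4, 6.0]
width: 0.216
```

Request:
drive_tool:
  increments:
    - {"grip": 1, "tx": 0, "ty": 0, "tz": -0.004, "turn": 0}
    - {"grip": 1, "tx": 0, "ty": 0, "tz": -0.004, "turn": 0}
    - {"grip": 0, "tx": 0, "ty": 0, "tz": 0, "turn": 0}
    - {"grip": 0, "tx": 0, "ty": 0, "tz": 0, "turn": 0}
    - {"grip": 0, "tx": 0, "ty": 0, "tz": 0, "turn": 0}
    - {"grip": 0, "tx": 0, "ty": 0, "tz": 0, "turn": 0}
    - {"grip": 0, "tx": 0, "ty": 0, "tz": 0.08, "turn": 0}
    - {"grip": 0, "tx": 0, "ty": 0, "tz": 0.18, "turn": 0}
    - {"grip": 0, "tx": 0, "ty": 0, "tz": 0.3, "turn": 0}
    - {"grip": 0, "tx": 0, "ty": 0, "tz": 0.4, "turn": 0}
    - {"grip": 0, "tx": -0.1, "ty": 0, "tz": 0.45, "turn": 0}
    - {"grip": 0, "tx": -0.2, "ty": 0, "tz": 0.45, "turn": 0}
    - {"grip": 0, "tx": -0.3, "ty": 0, "tz": 0.45, "turn": 0}
    - {"grip": 0, "tx": -0.3, "ty": 0, "tz": 0.45, "turn": 0}
  newtons: 10

```text
clock: 18.25
position: [0.3883, -0.3375, 0.2967]
ee_rot: [3.11, 0.417, -0.008]
force: [0.1, -0.8, 0.5]
width: 0.5
```

```bash
python3 - <<'E'
from h import *
o=observe();print(o["clock"],o["position"],o["force"])
s=get_image("scene")[:,:,::-1];cv2.imwrite("pics/s2.png",s);a=cv2.imread("pics/scene0.png")
z=lambda x:cv2.resize(x[195:305,150:270],(400,367),interpolation=cv2.INTER_CUBIC)
v=np.zeros((597,800,3),np.uint8);v[:367]=np.hstack([z(a),z(s)])
v[367:]=np.hstack([cv2.resize(x,(400,300))[60:290] for x in(a,s)])
cv2.imwrite("pics/s2b.png",v)
E
```

```text
18.25 [ 0.38828311 -0.33749913  0.29668874] [ 0.06957483 -0.77079815  0.4935594 ]
```

View pics/s2b.png

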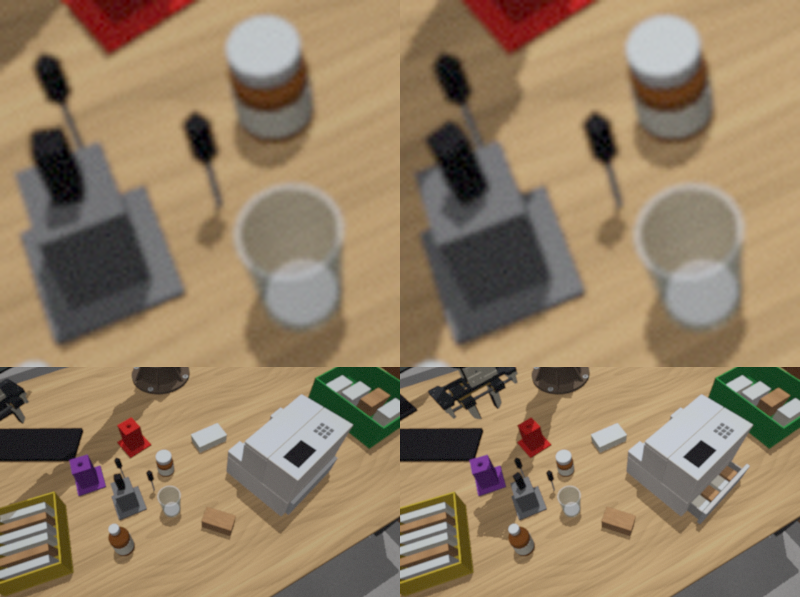

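```bash
python3 - <<'E'
from h import *
for f,yaws in(("scene0",(71.1,)),("s2",(15.6,))):
    im=cv2.imread(f"pics/{f}.png").max(2);m=np.zeros_like(im);m[225:262,152:182]=(im[225:262,152:182]<45)
    n,l,st,ce=cv2.connectedComponentsWithStats(m.astype(np.uint8));i=1+st[1:,4].argmax();ys,xs=np.nonzero(l==i)
    A=np.cov(xs,ys);w,V=np.linalg.eigh(A);print(f,st[i],ce[i].round(1),"axis deg",np.degrees(np.arctan2(V[1,1],V[0,1]))%180)
    for y in yaws:
      for dz in(0,.004):
        y_=np.radians(y);P=[[.5142+.01414*np.cos(y_+k*np.pi/2+np.pi/4),-.3368+.01414*np.sin(y_+k*np.pi/2+np.pi/4),z+dz] for k in range(4) for z in(.1,.16)]
        h=cv2.convexHull(proj("scene",P).astype(np.float32));M=np.zeros_like(im);cv2.fillPoly(M,[h.round().astype(np.int32)],1)
        yy,xx=np.nonzero(M);w,V=np.linalg.eigh(np.cov(xx,yy));print(" pred dz",dz,cv2.boundingRect(h),M.sum(),round(xx.mean(),1),round(yy.mean(),1),np.degrees(np.arctan2(V[1,1],V[0,1]))%180)
E
python3 grab.py w7; python3 - <<'E'
from h import *
im=cv2.imread("pics/w7.png");C=cam("wrist")
y=np.radians(15.6)
for x0,y0,z in((.5142,-.3368,.16),(.5142,-.3368,.1)):
    print(z,[proj("wrist",[[x0+.01414*np.cos(y+k*np.pi/2+np.pi/4),y0+.01414*np.sin(y+k*np.pi/2+np.pi/4),z]],C)[0].round(1).tolist() for k in range(4)])
m=(im.max(2)<45).astype(np.uint8);m[200:]=0
n,l,st,ce=cv2.connectedComponentsWithStats(m);print([ (s.tolist(),c.round(1).tolist()) for s,c in zip(st,ce) if 60<s[4]<5000])
E
```

```text
scene0 [160 234  15  23 210] [167.1 245.1] axis deg 68.39339544088675
 pred dz 0 (158, 231, 18, 26) 341 167.4 243.6 67.24380606423144
 pred dz 0.004 (158, 229, 18, 27) 341 166.6 242.2 67.91049642594811
s2 [159 233  17  23 213] [167.  243.9] axis deg 65.37671629518061
 pred dz 0 (156, 229, 22, 29) 324 167.5 243.6 61.09110760558382
 pred dz 0.004 (156, 228, 22, 29) 333 167.0 242.6 63.64277108166668
18.3 [ 0.39117622 -0.33699158  0.29669028] [ 3.10967301  0.42004432 -0.00552667] [ 0.9 -0.2 -0.8] 0.49809134416420775
0.16 [[310.0, 44.6], [309.6, 70.8], [333.5, 70.8], [334.4, 44.6]]
0.1 [[304.9, 57.6], [304.6, 79.0], [324.3, 79.0], [324.9, 57.6]]
[([223, 39, 17, 22, 146], [232.4, 54.0]), ([304, 47, 28, 32, 344], [314.6, 67.4]), ([264, 145, 15, 18, 187], [271.2, 153.5])]
```

Request:
drive_tool:
  increments:
    - {"grip": 1, "tx": 0.1, "ty": 0, "tz": 0, "turn": 0}
    - {"grip": 1, "tx": 0.2, "ty": 0, "tz": 0, "turn": 0}
    - {"grip": 1, "tx": 0.307, "ty": 0, "tz": 0, "turn": 0}
    - {"grip": 1, "tx": 0.307, "ty": 0, "tz": 0, "turn": 0}
    - {"grip": 1, "tx": 0.307, "ty": 0, "tz": -0.05, "turn": 0}
    - {"grip": 1, "tx": 0.307, "ty": 0, "tz": -0.15, "turn": 0}
    - {"grip": 1, "tx": 0.307, "ty": 0, "tz": -0.25, "turn": 0}
    - {"grip": 1, "tx": 0.307, "ty": 0, "tz": -0.31, "turn": 0}
    - {"grip": 1, "tx": 0.307, "ty": 0, "tz": -0.31, "turn": 0}
    - {"grip": 1, "tx": 0.307, "ty": 0, "tz": -0.31, "turn": 0}
  newtons: 10

```text
clock: 19.35
position: [0.5167, -0.3364, 0.1728]
ee_rot: [3.109, 0.424, -0.005]
force: [0.0, -0.4, 0.7]
width: 0.009
```

Request:
drive_tool:
  increments:
    - {"grip": 1, "tx": -0.005, "ty": 0, "tz": -0.012, "turn": 0}
    - {"grip": 1, "tx": -0.005, "ty": 0, "tz": -0.02, "turn": 0}
    - {"grip": 1, "tx": -0.005, "ty": 0, "tz": -0.028, "turn": 0}
    - {"grip": 1, "tx": -0.005, "ty": 0, "tz": -0.034, "turn": 0}
    - {"grip": 1, "tx": -0.005, "ty": 0, "tz": -0.036, "turn": 0}
    - {"grip": 1, "tx": -0.005, "ty": 0, "tz": -0.036, "turn": 0}
  newtons: 10

```text
clock: 19.95
position: [0.5155, -0.3368, 0.1603]
ee_rot: [3.108, 0.424, -0.001]
force: [-2.6, 1.5, 12.3]
width: 0.004
```

Request:
drive_tool:
  increments:
    - {"grip": 1, "tx": 0, "ty": 0, "tz": 0.05, "turn": 0}
    - {"grip": 1, "tx": 0, "ty": 0, "tz": 0.15, "turn": 0}
    - {"grip": 1, "tx": 0, "ty": 0, "tz": 0.25, "turn": 0}
    - {"grip": 1, "tx": -0.1, "ty": 0, "tz": 0.35, "turn": 0}
    - {"grip": 1, "tx": -0.2, "ty": 0, "tz": 0.35, "turn": 0}
    - {"grip": 1, "tx": -0.3, "ty": 0, "tz": 0.35, "turn": 0}
    - {"grip": 1, "tx": -0.3, "ty": 0, "tz": 0.35, "turn": 0}
    - {"grip": 1, "tx": -0.3, "ty": 0, "tz": 0.35, "turn": 0}
  newtons: 10

```text
clock: 20.75
position: [0.395, -0.337, 0.301]
ee_rot: [3.108, 0.422, 0.001]
force: [0.1, 1.2, 1.1]
width: 0.005
```

```bash
python3 - <<'E'
from h import *
o=observe();print(o["clock"],o["position"],o["force"].round(1))
s=get_image("scene")[:,:,::-1];cv2.imwrite("pics/s3.png",s);a=cv2.imread("pics/scene0.png")
v=np.zeros((600,800,3),np.uint8)
z=lambda x:cv2.resize(x[195:305,150:270],(400,367),interpolation=cv2.INTER_CUBIC)
v[:367]=np.hstack([z(cv2.imread("pics/s2.png")),z(s)]);v[367:597]=np.hstack([cv2.resize(x,(400,300))[60:290] for x in(a,s)])
cv2.imwrite("pics/s3b.png",v)
E
```

```text
20.75 [ 0.39503167 -0.33701432  0.30096982] [0.1 1.2 1.1]
```

View pics/s3b.png

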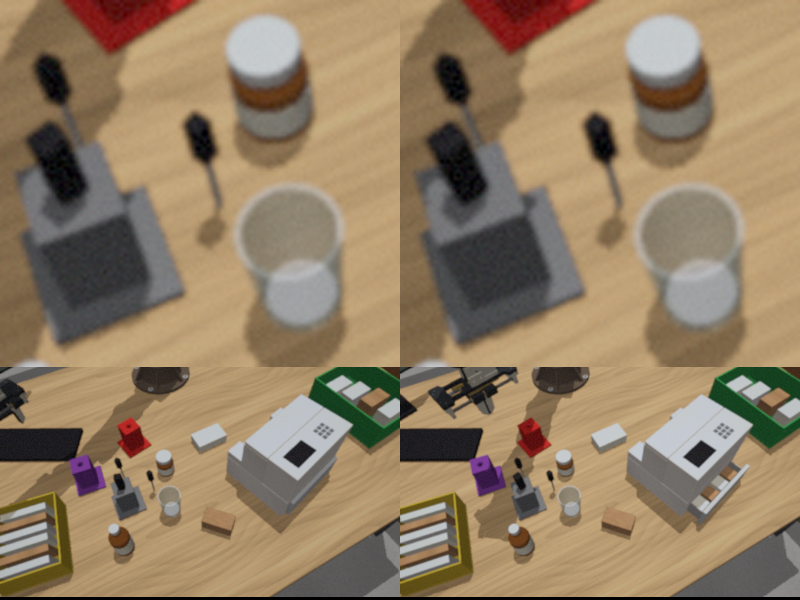

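The picture shows the rod seated in the grey stand (crop about (460,165)), the drawer out and the bystanders where they were. I'm handing the job in.

```bash
python3 -c "
from cell import *
print(sign_off())"
```

```text
the job is handed in; nothing more can be done
None
```

The drawer is open and the override rod is back in its grey stand. I handed the job in at about 20.8 s on the clock.

- **Getting the rod ready:** I took the rod from the stand and swivelled it to about 37° in the jaws by pressing it against the rim of the stand's hole.
- **Finding the slot:** I slid the tip along the panel until the contact force vanished, at about y = -13 mm on the panel.
- **Opening the drawer:** I pushed in to about 20 mm, where it met a hard stop. The wrist force peaked near 37 N. The scene picture shows the drawer front displaced by about the 42 mm expected.
- **Returning the rod:** I straightened the rod in the stand's hole, pushed it home and let go.

**Last checks:**
- Pressing on the top of the handle with about 12 N met contact at z = 0.160 m, which is the height for the handle resting on the stand.
- The final picture shows the bystanders and look-alikes unmoved, and the arm clear of everything.
- **One disagreement:** before that press, a rough outline check in the scene image hinted that the handle might be up to 4 mm high or slightly tilted. I did not repeat the outline check afterwards, but the press and the wrist view both fit a seated handle.

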